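Hang the test weight behind the keeper flap of the load stand

ROBOT

A 7-joint arm with a two-finger parallel gripper is mounted at the origin on a cart in front of the work surface, level with it; the furniture and walls round the work are solid. World frame = base frame: x ahead of the robot, y to its left, z up, the work surface at z = 0. Lengths are in m, angles in degrees, forces in N, time in s.
With the tool pointing down it reaches from about 0.425 to 0.875 m from the base axis. Payload 4.7 kg.
Tool frame: the origin (TCP) lies midway between the tips of the shut fingers; the grasp point (between the pads) lies 19 mm behind it (ctrl.pinch_z is the distance from the TCP to the grasp point, in m); z points along the fingers, y is the line along which they close (so a half turn about z gives the same grasp; the last joint's range is limited). The gripper opens to 85 mm and grips with 20 to 120 N. Pads are 22 mm wide; open, the fingers measure 114 mm over their backs; the gripper's body (76 mm by 85 mm) begins 54 mm behind the grasp point. The pads swing forward as they close: fully open they stand 13 mm farther back than shut.
Start: joints at [77.642, 18.392, -4.016, 83.108, 1.295, 78.541, -3.26], TCP at [0.148, -0.633, 0.231] pointing down, gripper open.
Joint ranges: [-163.93, 163.93], [-17.29, 119.83], [-79.2, 71.16], [3.27, 140.29], [-89.18, 269.18], [5.43, 117.66], [-154.24, 154.24]. Speed limits (degrees/s): [147.25, 147.25, 180, 180, 180, 180, 180].

INTERFACE

Orientations are given as [roll, pitch, yaw] about the fixed x, y, z axes, in that order (R = Rz(yaw) Ry(pitch) Rx(roll)).
In Python, from rig import status, capture, ctrl, search_frame, regions_of, landmark_of gives the robot as it stands.
- The arm moves only by the tool step_arm, never from a script. Its argument "steps" is a list of rows, each an object of numbers: "claw": the opening, from -1 (shut) to 1 (fully open); "x", "y", "z": the shift along the tool's x, y, z in m; "twist": the turn about the tool's z in rad. A call has 1 to 8 rows; each row is the pose to reach, as a shift and turn from the pose commanded when the call began, along the tool's axes at that moment; what a row does not reach only later rows make up. A row lasts 1/10 s, in which the tool goes at most 50 mm and 8.59 degrees, less where a joint would pass 70% of its speed; a pose out of reach is approached as far as the arm can. A call with a gripper value outside its range is refused whole. The fingers move at their own pace and stop on an object; "force" is the grip in N (left out, the last holds). Time passes only in rows, so rows that repeat a pose let the fingers close. It gives the time, the measured TCP pose, the force and the opening at its end, in the units of the state.
- status.observe(): the state, without advancing time (a new reading comes with each control period).
- capture(name): name is "side" or "top"; returns a dict with "color" (384x512x3 uint8, red, green, blue), "fx", "fy", "cx", "cy" (pixels), "xyz" and "attitude" of the camera in the world. Camera axes: x right, y down, z forward; pixel columns grow to the right and rows downward; lengths in m; the calibration is good to about 2 mm. A picture is of the moment at which its call begins. There is no depth.
- ctrl.close_job(): hands the job in, once; it reports no verdict.
Trained networks look in a picture, given as the dict that the camera call returned (one of the last four; its "shot" number tells which), for a name from the list of things; names that differ only in an ending like _2 or _b are one class to them, and where a whole thing is asked for, a point or a joint stands for the part that bears it (a point fixed in the world has none). Each returns a list of dicts, best first, with "p" (0 to 1); they miss things now and then, are a little off and sometimes report something else, mostly with a low value. They report only what shows in the picture. A call takes as long as a camera call. They do not tell look-alikes from the thing itself.
- search_frame(picture, target): "centre" ([column, row] in pixels, amid what is visible of it).
- regions_of(picture, target): "region" (384x512 bool, what is visible of it) and "centre" ([column, row] in pixels, amid what is visible of it).
- landmark_of(picture, target): "centre" ([column, row] in pixels: a listed point, or the origin of a listed thing).
The state is a dict: "clock": time; "joints": joint angles; "qd": joint speeds; "tau": joint torques, N m; "tool_pos": TCP position; "tcp_rot": TCP orientation; "force": force on the tool from outside, world axes, zero at the start; "torque": the same for the moment, N m; "grip_width": finger opening in m.
Only numpy, scipy, OpenCV 4.12 (cv2) and the standard library are available. Lean on these libraries where they do the work, as an engineer would, in place of code of your own. Each camera call takes 0.05 s, during which the arm holds its last target. There are 200 camera calls.

TASK

Hang the wider of the two steel test weights by its eye on the peg of the load stand, for a pull test that runs overnight: pass the eye over the peg so that it lifts the gravity flap, press the sprung pressure plate back gently until the flap has fallen shut behind the eye, and let the weight hang there freely, held between flap and plate. Do not run the plate onto its end stop, which is only a few millimetres further, do not press hard, and leave the narrow weight and the other things on the bench as they stand.

Things in the scene. Friction and masses are not known exactly. Their poses are not given: they have to be found in the camera images.
- wide_weight_eye (a point): Centre of the eye hole of the WIDER steel test weight, the one to hang; 73 mm above its underside, 33 mm above the top of its cylinder. The eye is an upright oblong of 8 mm round bar; the hole is 18 mm wide (weight's y), 22 mm high and goes through along the weight's x. Axes: x through the hole, y across, z up; alike from both sides.
- wide_weight_lug (a point): Centre of the wider weight's grip lug, an aluminium block above the eye: 14 mm along the weight's x, 22 mm along its y, 30 mm high. This point is 41 mm straight above the centre of the eye hole; the lug's lower face is 7 mm above the top of the eye (34 mm wide, 38 mm high outside).
- wide_weight: The wider test weight as a whole, 0.3 to 0.5 kg, standing upright: steel cylinder 54 mm in diameter and 40 mm tall, eye above it, grip lug on top, 129 mm in all. Origin at the middle of its underside, z up.
- narrow_weight_lug (a point): Centre of the grip lug of the NARROWER weight, which stays where it is: the same eye and lug, but its cylinder is only 36 mm in diameter. This point is 114 mm above the bench.
- clamp (a point): Point on the peg's axis where the peg leaves the front face of the post, 130 mm above the bench. x along the peg into the post (away from the tip), y across, z up. The peg's reach was set by hand and is not measured: its tip is 74 to 110 mm from here along -x, to be seen or felt. An eye hanging on the peg has its hole's centre 5 mm below the axis.
- stand: The load stand, fixed: grey foot plate, aluminium post 24 x 36 mm that ends 14 mm above the peg's axis. Level steel peg, 12 mm in diameter, round tip, with flap and sprung plate, towards the robot. Origin on the bench straight below the clamp point, same axes; the foot plate reaches 20 mm in front of it. Pressing the weight on it with over 25 N is too much.
- flap (a joint): Keeper flap: dark steel finger 32 mm long, 6 mm thick, pivoted in the peg 10 mm behind its tip. At 0 rad (shut) it slopes down and away from the tip at 45 degrees, to 26 mm below the peg's axis: an eye can pass on, not off. Grows as the eye's lower bar lifts it (0.3 to 0.6, at most 0.75); falls to 0 by its weight once the bar is 44 to 47 mm behind the tip.
- collar (a joint): Sprung pressure plate on the peg, forked below, 30 x 40 mm, to 14 mm above the axis; free face 39 mm behind the tip. 0 m free, grows as pressed to the post; 2 N starts it, then 0.8 N per mm; end stop at 0.016 (15 N), not to be reached. The flap falls with it at 0.008 to 0.012 (8 to 12 N), sooner when the eye sits low; let go, it returns damped and holds the eye on the flap at about 0.004.
- spool: Spool of solder, black flanges, 64 x 80 x 37 mm, lying on the bench; a bystander. Origin at the middle of its underside.
- grey_tin: Small grey lidded tin, 46 mm in diameter, 34 mm tall; a bystander. Origin at the middle of its underside.
- pliers: Needle-nose pliers with blue sleeves, 40 x 146 x 11 mm, lying on the bench; a bystander. Origin at the middle of the underside.
- key: Small torque key with a blue handle, 19 x 90 x 9 mm, lying on the bench; a bystander. Origin at the middle of the underside.
Mind the look-alikes: they are no part of the job. What is shaped like the wide_weight but blue is not meant.

How it is judged (in metres and radians):
On the way:
1. the wide weight's eye is on the peg and has lifted the flap (value of joint flap above 0.2 rad and y of wide_weight_eye in the frame of clamp between -0.009 and 0.009 m and z of wide_weight_eye in the frame of clamp between -0.01 and 0.009 m), for 0.05 s.
At the end, for the whole second after the job is handed in: The flap is shut (under 0.1 rad), the wide weight hangs on the peg by its eye (hole centre 2 to 9 mm below the peg axis, within 8 mm sideways, upright within 14 degrees), trapped between flap and pressure plate (plate pressed back 1.5 to 9 mm), at rest and released (value of joint flap below 0.1 rad and value of joint collar between 0.0015 and 0.009 m and y of wide_weight_eye in the frame of clamp between -0.008 and 0.008 m and z of wide_weight_eye in the frame of clamp between -0.009 and -0.002 m and angle between wide_weight_eye's own z axis and vertical below 0.25 rad and velocity of joint collar below 0.01 m/s and linear speed of wide_weight below 0.03 m/s); the robot touches nothing.
It fails at once if the pressure plate is run onto its end stop (value of joint collar above 0.0155 m).
It fails at once if the weight presses on the stand's peg, flap or plate with more than 25 N (contact force between wide_weight and stand above 25 N).
It fails at once if the robot presses on the stand with more than 25 N (contact force between any of the arm, the fingers and stand above 25 N).
It fails at once if the narrow weight or another bystander is moved by more than 30 mm (distance of any of narrow_weight_lug, spool, grey_tin, pliers, key from where it was at the start of the episode above 0.03 m).
It also fails if it takes over 72 s, if anything falls off the work surface, if the arm or the gripper's body presses on something with over 40 N, if the wrist force passes 120 N, or if a joint passes its speed limit or range.

## Working session

There is one attempt and no reset: what is moved stays moved. The work goes in short steps, Python scripts to look and compute and a tool call to move; the robot and the scene stay as the last step left them, time stands still between calls to the robot, and variables do not carry over. Pictures are saved under pics/ and viewed, on a budget of 10 in all, crops included, one or two more only if the job needs it, and the job is handed in when it is done.

Besides the shell and the picture viewer there is one more tool, called as a command line: name --argument value ..., lists and objects as JSON in quotes. step_arm: Moves the arm, as the interface text tells. Its arguments: {"type":"object","properties":{"steps":{"type":"array"},"force":{"type":"number"}},"required":["steps"]}

```bash
mkdir -p pics
cat > h.py <<'E'
import numpy as np, cv2, json
from scipy.spatial.transform import Rotation as R
from rig import status, capture, ctrl, search_frame, regions_of, landmark_of
def cam(p):
    a=np.array(p["attitude"],float)
    return R.from_euler('xyz',a,degrees=True).as_matrix() if a.size==3 else a
def ray(p,uv):
    d=np.array([(uv[0]-p["cx"])/p["fx"],(uv[1]-p["cy"])/p["fy"],1.]); d=cam(p)@d
    return np.array(p["xyz"]),d/np.linalg.norm(d)
def atz(p,uv,z):
    o,d=ray(p,uv); return o+d*(z-o[2])/d[2]
def proj(p,X):
    c=cam(p).T@(np.array(X)-np.array(p["xyz"])); return np.array([p["cx"]+p["fx"]*c[0]/c[2],p["cy"]+p["fy"]*c[1]/c[2]])
def tri(rays):
    A=0;b=0
    for o,d in rays:
        P=np.eye(3)-np.outer(d,d);A=A+P;b=b+P@o
    X=np.linalg.solve(A,b); return X,[np.linalg.norm((np.eye(3)-np.outer(d,d))@(X-o)) for o,d in rays]
def save(p,n): cv2.imwrite(f"pics/{n}.png",p["color"][:,:,::-1])
E
python3 - <<'E'
from h import *
np.set_printoptions(precision=4,suppress=True)
print(status.observe())
P={n:capture(n) for n in("side","top")}
for n,p in P.items():
    save(p,n+"0"); print(n,p["xyz"],p["attitude"],p["fx"],p["cx"],p["cy"])
    for t in["wide_weight_eye","wide_weight_lug","wide_weight","narrow_weight_lug","clamp","stand","flap","collar","spool","grey_tin","pliers","key"]:
        print(n,t,[(np.round(r["centre"],1).tolist(),round(r["p"],2)) for r in landmark_of(p,t)][:4] if t not in("flap","collar") else [(np.round(r["centre"],1).tolist(),round(r["p"],2)) for r in search_frame(p,t)][:3])
E
```

```text
{'clock': 0.0, 'joints': array([77.6423, 18.4397, -4.0137, 83.175 ,  1.2964, 78.5415, -3.2602]), 'qd': array([ 0.0857, -0.0822, -0.1149, -0.033 , -0.0659, -0.0079, -0.0349]), 'tau': array([  0.001 , -49.358 ,  -0.3812, -31.4335,   0.0132,   0.0114,
         0.    ]), 'tool_pos': array([ 0.1478, -0.6324,  0.2302]), 'tcp_rot': array([-179.8892,    0.0078,   13.1659]), 'force': array([-0.2901,  0.1288, -0.4817]), 'torque': array([0.0255, 0.0082, 0.0843]), 'grip_width': 0.085379659002035}
side [ 0.5661 -0.8567  0.7501] [-126.7536    0.5817    2.5556] 419.3971113831467 259.628093311273 187.58966735901225
side wide_weight_eye [([286.9, 209.7], 0.95), ([244.4, 218.2], 0.76), ([192.1, 210.6], 0.66), ([245.1, 247.3], 0.62)]
side wide_weight_lug [([286.2, 195.5], 0.97), ([198.6, 224.5], 0.77), ([240.9, 237.3], 0.75), ([238.3, 206.3], 0.69)]
side wide_weight [([202.0, 257.4], 0.97), ([284.7, 231.9], 0.86), ([241.7, 243.3], 0.75), ([246.5, 272.0], 0.68)]
side narrow_weight_lug [([237.6, 272.5], 0.82), ([279.1, 159.7], 0.71)]
side clamp [([305.3, 159.3], 0.56)]
side stand [([297.5, 197.8], 0.93)]
[... 479 characters left out ...]
 ([293.4, 198.6], 0.59)]
top wide_weight_lug [([282.2, 247.4], 0.71), ([332.5, 195.9], 0.7), ([293.8, 200.9], 0.62), ([318.1, 229.9], 0.6)]
top wide_weight [([276.8, 166.9], 0.86), ([279.8, 243.4], 0.78), ([293.4, 203.0], 0.71), ([328.4, 195.2], 0.59)]
top narrow_weight_lug [([369.9, 198.3], 0.56)]
top clamp [([231.2, 141.8], 0.68), ([353.4, 155.6], 0.19)]
top stand [([171.5, 173.3], 0.6), ([292.3, 202.6], 0.38)]
top flap []
top collar [([293.4, 201.6], 0.6), ([316.3, 155.9], 0.6), ([231.3, 153.5], 0.51)]
top spool [([170.3, 171.0], 0.78), ([293.3, 198.1], 0.53)]
top grey_tin [([317.7, 160.3], 0.77)]
top pliers [([210.3, 220.1], 0.65)]
top key [([355.1, 155.3], 0.66), ([231.4, 141.3], 0.56)]
```

Run:
```python
import cv2
a=cv2.imread("pics/side0.png");b=cv2.imread("pics/top0.png")
a=a[120:345,150:370];b=b[110:280,140:400]
a=cv2.resize(a,None,fx=2.65,fy=2.65,interpolation=2)
cv2.imwrite("pics/a.png",a);cv2.imwrite("pics/b.png",cv2.resize(b,None,fx=3,fy=3,interpolation=2))
```

```text
(no output)
```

View pics/a.png

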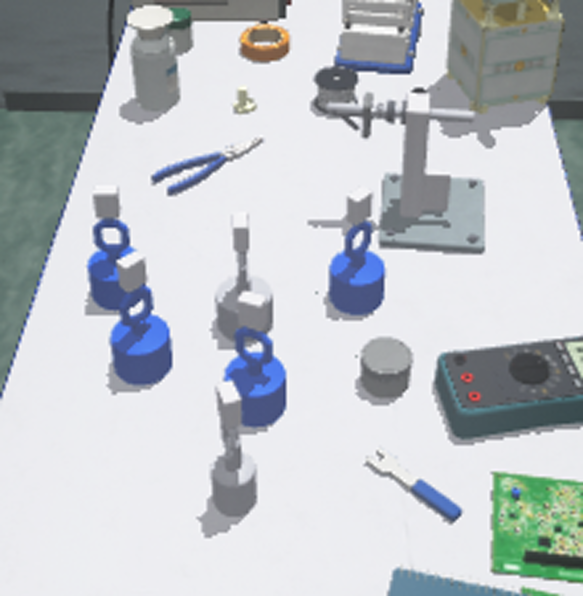

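View pics/b.png

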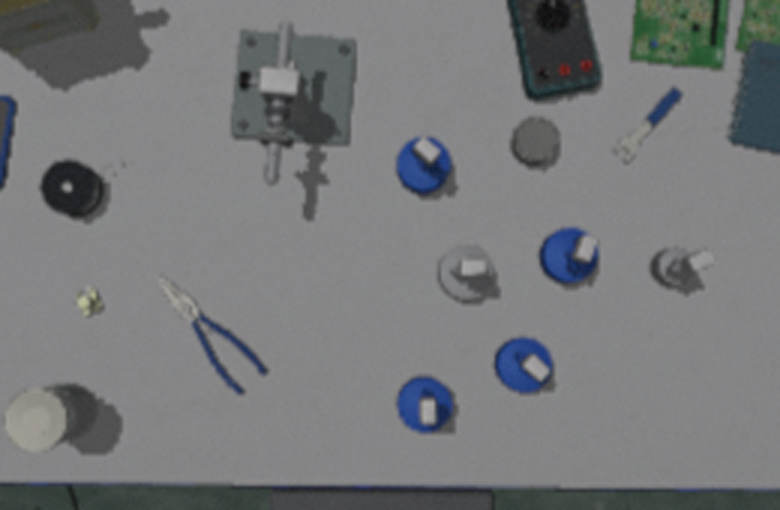

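Crops (side: ×2.65 from 150,120; top: ×3 from 140,110) show the grey wide weight at side px (241,207) for its lug and top px (297,199). The narrow grey one is nearer, at side (237,272). In top view, the clamp is at (231,142), the peg tip about (231,170) and the peg points at the robot. The others are blue look-alikes.

Run:
```python
from h import *
np.set_printoptions(precision=4,suppress=True)
S=capture("side");T=capture("top")
def near(L,uv,r): 
    L=[x for x in L if np.hypot(*(np.array(x["centre"])-uv))<r]; return L[0]["centre"] if L else None
def pair(t,us,ut,r=8):
    a=near(landmark_of(S,t),us,r);b=near(landmark_of(T,t),ut,r); print(t,a,b)
    if a is not None and b is not None: print("   ",*tri([ray(S,a),ray(T,b)]))
pair("wide_weight_lug",(240,206.5),(297,200)); pair("wide_weight_eye",(243,219),(296,200)); pair("wide_weight",(242,240),(294,202),12)
pair("clamp",(305,160),(231,142)); pair("stand",(299,198),(231,142),20)
print("peg tip top@.13",atz(T,(230.7,170.7),.13), "side",*tri([ray(S,(272.6,160.8)),ray(T,(230.7,170))]))
print("lug top@.129",atz(T,(297.7,199),.129),"base",atz(T,(295,201),0.04))
# lug yaw from bright blob in top
for P,c,z,n in((T,(297,199),.129,'wide'),):
    g=cv2.cvtColor(P["color"],cv2.COLOR_RGB2GRAY); x0,y0=int(c[0])-12,int(c[1])-12
    w=cv2.resize(g[y0:y0+24,x0:x0+24],None,fx=8,fy=8,interpolation=cv2.INTER_CUBIC)
    print(g[y0:y0+24:2,x0:x0+24:2])
    for th in (190,200,210):
        m=(w>th).astype(np.uint8);k,l,s,ce=cv2.connectedComponentsWithStats(m)
        if k<2: continue
        i=1+np.argmax(s[1:,4]);rc=cv2.minAreaRect(np.argwhere(l==i)[:,::-1].astype(np.float32))
        b=cv2.boxPoints(rc)/8+[x0-.44,y0-.44]; W=np.array([atz(P,q,z) for q in b]); print(th,W[:,:2].tolist(),np.array(rc[1])/8,rc[2]); 
        e=[W[1]-W[0],W[2]-W[1]]; print([(np.linalg.norm(v),np.degrees(np.arctan2(v[1],v[0]))) for v in e],W.mean(0))
# peg direction: bright blob pixels along rows
g=cv2.cvtColor(T["color"],cv2.COLOR_RGB2GRAY).astype(int); print(g[140:176:2,222:244])
```

```text
wide_weight_lug [241.2, 205.9] [294.7, 201.7]
    [ 0.4761 -0.0785  0.1115] [np.float64(0.004396197026165523), np.float64(0.004396197026165596)]
wide_weight_eye [243.1, 218.1] [294.7, 199.9]
    [ 0.4814 -0.0812  0.0755] [np.float64(0.0027543725786202157), np.float64(0.0027543725786202127)]
wide_weight [245.8, 245.5] [293.7, 200.6]
    [ 0.4847 -0.0843 -0.0149] [np.float64(0.003518712057456489), np.float64(0.003518712057456423)]
clamp [303.8, 161.0] [232.7, 141.4]
    [0.6351 0.0908 0.133 ] [np.float64(0.0010518864265294198), np.float64(0.0010518864265294263)]
stand [296.6, 200.7] [239.5, 152.3]
    [0.6246 0.0817 0.0048] [np.float64(0.0025563307081068777), np.float64(0.0025563307081067914)]
peg tip top@.13 [0.5541 0.0954 0.13  ] side [0.5542 0.0953 0.1298] [np.float64(0.0018183471435426442), np.float64(0.0018183471435425152)]
lug top@.129 [ 0.4783 -0.086   0.129 ] base [ 0.4773 -0.085   0.04  ]
[[136 136 134 134 134 135 136 135 134 133 134 135]
 [136 135 134 133 135 136 136 135 136 134 135 134]
 [136 134 136 134 129 129 129 128 136 135 137 133]
 [135 135 132 126 121 122 119 116 127 
[... 1396 characters left out ...]
7 101 136 136 137 137 136 135
  135 133 113  88]
 [134 136 135 134 136 136 130 122 127 115  97 107 133 137 134 136 136 135
  135 129 103  83]
 [136 135 136 135 135 135 125 121 128 113  97 120 136 135 135 135 135 136
  136 134 113  84]
 [136 137 137 135 137 129 108 110 128 109  95 125 135 138 136 135 132 125
  132 121 110  85]
 [135 135 134 135 135 129 108 124 128 103  86 119 135 134 133 130 104  83
   85  81  82  82]
 [137 133 135 136 135 133 120 108 109  99 109 132 135 135 137 135 137 128
  104  83  81  81]
 [136 135 135 137 135 135 138 132 125 135 133 137 135 135 135 135 135 136
  130 102  82  81]
 [135 136 134 136 134 134 136 135 135 135 135 136 136 136 136 135 137 136
  137 125  85  80]]
```

Run:
```python
from h import *
np.set_printoptions(precision=4,suppress=True)
T=capture("top")
g=cv2.cvtColor(T["color"],cv2.COLOR_RGB2GRAY); x0,y0=285,187
w=cv2.resize(g[y0:y0+24,x0:x0+24],None,fx=8,fy=8,interpolation=cv2.INTER_LINEAR)
for th in (140,146):
    k,l,s,ce=cv2.connectedComponentsWithStats((w>th).astype(np.uint8)); i=1+np.argmax(s[1:,4])
    rc=cv2.minAreaRect(np.argwhere(l==i)[:,::-1].astype(np.float32)); b=cv2.boxPoints(rc)/8+[x0-.44,y0-.44]
    W=np.array([atz(T,q,.129) for q in b]); e=[W[1]-W[0],W[2]-W[1]]
    print(th,[(np.linalg.norm(v),np.degrees(np.arctan2(v[1],v[0]))) for v in e],W.mean(0))
# peg edges: gradient-weighted centre per row, rows ahead (159..170) and behind the post
for r in range(114,173,2):
    row=g[r,218:250].astype(int); print(r,row.tolist()) if r<128 else 0
a=atz(T,(235.7,120),.13);b=atz(T,(230.2,168),.13);print(a,b,np.degrees(np.arctan2(*(a-b)[[1,0]])))
r=regions_of(T,"stand")
for q in r[:3]:
    m=q["region"];print(q["p"],q["centre"],m.sum())
s=status.observe();print(s["tool_pos"],s["tcp_rot"])
tgt=np.array([.478,-.085,.25]);Rt=R.from_euler('xyz',s["tcp_rot"],degrees=True).as_matrix();print(Rt.T@(tgt-s["tool_pos"]))
```

```text
140 [(np.float64(0.019492714186749454), np.float64(-89.70659055820074)), (np.float64(0.012124787730263617), np.float64(179.89186920939042))] [ 0.4798 -0.0849  0.129 ]
146 [(np.float64(0.010443626434322494), np.float64(-0.023497620914470427)), (np.float64(0.01814717110077219), np.float64(-89.70566102861719))] [ 0.4796 -0.0846  0.129 ]
114 [136, 136, 136, 134, 135, 136, 136, 136, 135, 137, 135, 136, 136, 136, 135, 134, 135, 137, 135, 136, 135, 136, 134, 135, 135, 136, 134, 136, 137, 135, 138, 135]
116 [135, 135, 134, 135, 133, 134, 135, 135, 137, 137, 137, 137, 136, 136, 134, 134, 132, 132, 133, 134, 137, 137, 135, 137, 136, 135, 136, 136, 136, 135, 135, 134]
118 [136, 136, 136, 136, 136, 134, 136, 134, 136, 135, 135, 135, 136, 136, 129, 115, 125, 126, 105, 113, 134, 134, 137, 136, 137, 136, 135, 136, 136, 135, 136, 136]
120 [136, 129, 107, 98, 102, 111, 108, 112, 123, 123, 125, 124, 125, 121, 120, 119, 128, 119, 97, 100, 127, 135, 137, 136, 136, 135, 136, 136, 136, 135, 135, 138]
122 [136, 130, 100, 95, 87, 82, 88, 98, 98, 97, 98, 99, 102, 97, 92, 113, 131, 117, 95, 91, 100, 103, 109, 102, 102, 100, 102, 106, 102, 104, 112, 110]
124 [132, 120, 99, 94, 79, 68, 68, 82, 97, 99, 98, 100, 99, 98, 102, 120, 131, 111, 93, 98, 99, 100, 98, 98, 99, 98, 97, 98, 98, 98, 99, 99]
126 [132, 113, 101, 100, 100, 99, 99, 98, 99, 99, 100, 98, 97, 96, 98, 122, 128, 107, 87, 101, 102, 100, 100, 97, 97, 98, 100, 98, 99, 99, 99, 100]
[0.6941 0.0835 0.13  ] [0.5615 0.0969 0.13  ] -5.768331478009432
0.95 [235.4, 141.4] 1510
[ 0.148  -0.6329  0.2314] [179.995    0.0033  13.1676]
[ 0.4461 -0.4584 -0.0187]
```

step_arm --steps '[{"x": 0.446,"y": -0.458,"z": -0.03,"twist": -1.341,"claw": 0.2},{"x": 0.446,"y": -0.458,"z": -0.03,"twist": -1.341,"claw": 0.2},{"x": 0.446,"y": -0.458,"z": -0.03,"twist": -1.341,"claw": 0.2},{"x": 0.446,"y": -0.458,"z": -0.03,"twist": -1.341,"claw": 0.2},{"x": 0.446,"y": -0.458,"z": -0.03,"twist": -1.341,"claw": 0.2},{"x": 0.446,"y": -0.458,"z": -0.03,"twist": -1.341,"claw": 0.2},{"x": 0.446,"y": -0.458,"z": -0.03,"twist": -1.341,"claw": 0.2},{"x": 0.446,"y": -0.458,"z": -0.03,"twist": -1.341,"claw": 0.2}]'

```text
clock: 2.8
tool_pos: [0.355, -0.2889, 0.2505]
tcp_rot: [180.0, 0.1, 82.3]
force: [0.5, -0.0, 0.1]
grip_width: 0.0513
```

step_arm --steps '[{"x": 0.219,"y": 0.096,"z": 0.03,"twist": -0.134,"claw": 0.2},{"x": 0.219,"y": 0.096,"z": 0.03,"twist": -0.134,"claw": 0.2},{"x": 0.219,"y": 0.096,"z": 0.03,"twist": -0.134,"claw": 0.2},{"x": 0.219,"y": 0.096,"z": 0.03,"twist": -0.134,"claw": 0.2},{"x": 0.219,"y": 0.096,"z": 0.03,"twist": -0.134,"claw": 0.2},{"x": 0.219,"y": 0.096,"z": 0.03,"twist": -0.134,"claw": 0.2},{"x": 0.219,"y": 0.096,"z": 0.03,"twist": -0.134,"claw": 0.2}]'

```text
clock: 3.5
tool_pos: [0.4802, -0.0866, 0.22]
tcp_rot: [-180.0, 0.0, 89.7]
force: [-0.0, -1.0, -0.3]
grip_width: 0.051
```

Run:
```python
from h import *
np.set_printoptions(precision=4,suppress=True)
S=capture("side");s=status.observe();print(s["tool_pos"],s["tcp_rot"],s["joints"],s["grip_width"])
im=S["color"][:,:,::-1].copy()
im=cv2.resize(im[120:290,180:350],None,fx=3.5,fy=3.5,interpolation=2)
for X in([.479,-.085,.114],[.479,-.085,.073],s["tool_pos"]):
    u=(proj(S,X)-[180,120]+.5)*3.5;print(proj(S,X));cv2.drawMarker(im,tuple(int(v) for v in u),(0,0,255),0,10,1)
cv2.imwrite("pics/c.png",im)
```

```text
[ 0.4798 -0.0881  0.22  ] [-179.9782    0.0429   89.5908] [ 48.0498   0.4898 -40.5802 105.1431   0.3776  74.5016   6.9604] 0.05124769008973674
[240.3046 207.0246]
[240.9367 219.9843]
[238.7631 171.1395]
```

View pics/c.png

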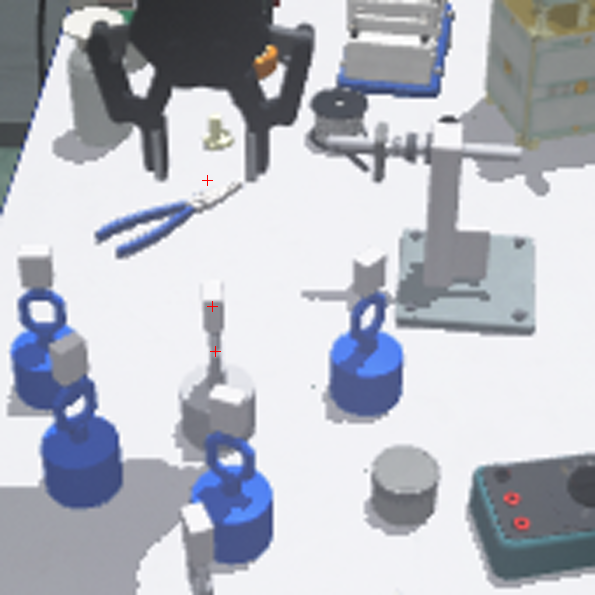

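step_arm --steps '[{"x": 0.003,"y": 0,"z": 0.05,"twist": 0,"claw": 0.2},{"x": 0.003,"y": 0,"z": 0.085,"twist": 0,"claw": 0.2},{"x": 0.003,"y": 0,"z": 0.105,"twist": 0,"claw": 0.2},{"x": 0.003,"y": 0,"z": 0.117,"twist": 0,"claw": 0.2},{"x": 0.003,"y": 0,"z": 0.117,"twist": 0,"claw": 0.2}]'

```text
clock: 4.05
tool_pos: [0.4788, -0.0856, 0.1019]
tcp_rot: [-179.9, -0.0, 89.5]
force: [0.8, -0.2, 0.2]
grip_width: 0.0509
```

step_arm --steps '[{"x": 0,"y": 0,"z": 0,"twist": 0,"claw": -0.4},{"x": 0,"y": 0,"z": 0,"twist": 0,"claw": -0.7},{"x": 0,"y": 0,"z": 0,"twist": 0,"claw": -1},{"x": 0,"y": 0,"z": 0,"twist": 0,"claw": -1},{"x": 0,"y": 0,"z": 0,"twist": 0,"claw": -1},{"x": 0,"y": 0,"z": 0,"twist": 0,"claw": -1}]' --force 80

```text
clock: 4.65
tool_pos: [0.4812, -0.0845, 0.1045]
tcp_rot: [179.9, 0.1, 89.6]
force: [-0.8, 0.6, 6.6]
grip_width: 0.0125
```

step_arm --steps '[{"x": 0,"y": 0,"z": -0.02,"twist": 0,"claw": -1},{"x": 0,"y": 0,"z": -0.054,"twist": 0,"claw": -1},{"x": 0.025,"y": 0.004,"z": -0.054,"twist": 0.02,"claw": -1},{"x": 0.065,"y": 0.01,"z": -0.054,"twist": 0.04,"claw": -1},{"x": 0.105,"y": 0.016,"z": -0.054,"twist": 0.06,"claw": -1},{"x": 0.145,"y": 0.022,"z": -0.054,"twist": 0.08,"claw": -1},{"x": 0.175,"y": 0.026,"z": -0.054,"twist": 0.0995,"claw": -1},{"x": 0.185,"y": 0.0275,"z": -0.054,"twist": 0.0995,"claw": -1}]'

```text
clock: 5.45
tool_pos: [0.508, 0.105, 0.1567]
tcp_rot: [-180.0, -0.1, 84.2]
force: [0.4, -0.3, -4.1]
grip_width: 0.0122
```

step_arm --steps '[{"x": 0,"y": 0,"z": 0,"twist": 0,"claw": -1},{"x": 0,"y": 0,"z": 0,"twist": 0,"claw": -1}]'

```text
clock: 5.65
tool_pos: [0.5084, 0.0988, 0.1564]
tcp_rot: [-179.9, 0.1, 83.9]
force: [-0.4, 0.2, -3.7]
grip_width: 0.0128
```

Run:
```python
from h import *
np.set_printoptions(precision=4,suppress=True)
S=capture("side");T=capture("top");s=status.observe();print(s["tool_pos"],s["tcp_rot"],s["grip_width"],s["force"])
for t in("wide_weight_eye","wide_weight_lug","clamp"):
    for n,p in(("S",S),("T",T)): print(t,n,[(np.round(r["centre"],1).tolist(),round(r["p"],2)) for r in landmark_of(p,t)][:6])
a=cv2.resize(S["color"][120:220,190:340,::-1],None,fx=5,fy=5,interpolation=2);cv2.imwrite("pics/d.png",a)
b=cv2.resize(T["color"][110:220,170:290,::-1],None,fx=5,fy=5,interpolation=2);cv2.imwrite("pics/e.png",b)
for X in([.5535,.096,.13],[.635,.088,.13],s["tool_pos"]-[0,0,.031],s["tool_pos"]+[0,0,.01]): print(X,proj(S,X),proj(T,X))
```

```text
[0.5087 0.0981 0.1566] [-179.9564    0.0845   83.7347] 0.012482633741927436 [ 0.1041  0.3416 -4.1961]
wide_weight_eye S [([244.4, 249.5], 0.74), ([285.4, 209.0], 0.74), ([257.7, 162.8], 0.68), ([198.9, 233.3], 0.67)]
wide_weight_eye T [([333.8, 193.7], 0.78), ([280.5, 163.4], 0.73), ([281.3, 245.4], 0.54), ([316.9, 232.5], 0.49)]
wide_weight_lug S [([189.0, 192.8], 0.75), ([244.6, 239.1], 0.71), ([195.4, 221.7], 0.69), ([254.1, 149.6], 0.68), ([285.6, 197.2], 0.62)]
wide_weight_lug T [([315.7, 229.5], 0.77), ([283.3, 245.4], 0.76), ([227.8, 143.1], 0.65), ([279.7, 159.2], 0.6), ([332.4, 192.1], 0.59)]
clamp S [([304.4, 157.3], 0.79)]
clamp T [([230.1, 143.8], 0.94), ([236.8, 152.1], 0.7)]
[0.5535, 0.096, 0.13] [273.0096 160.4838] [230.4939 170.916 ]
[0.635, 0.088, 0.13] [303.3705 162.597 ] [233.802  141.2677]
[0.5087 0.0981 0.1256] [256.5429 161.1589] [229.6623 187.4936]
[0.5087 0.0981 0.1666] [256.3185 148.228 ] [228.0504 186.1501]
```

View pics/d.png

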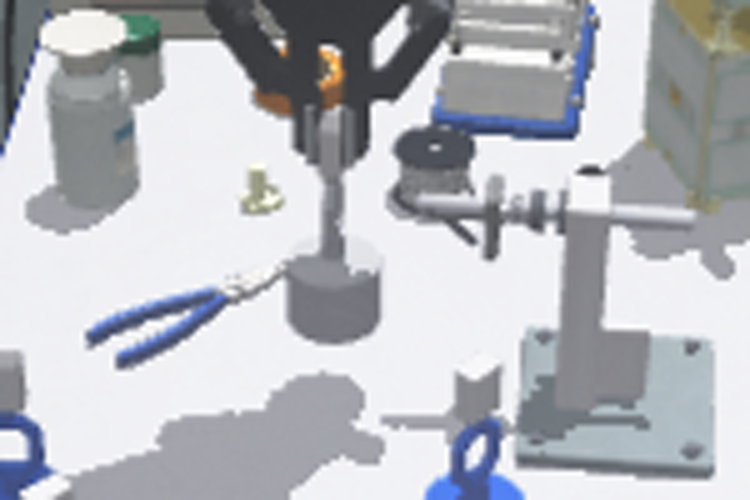

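View pics/e.png

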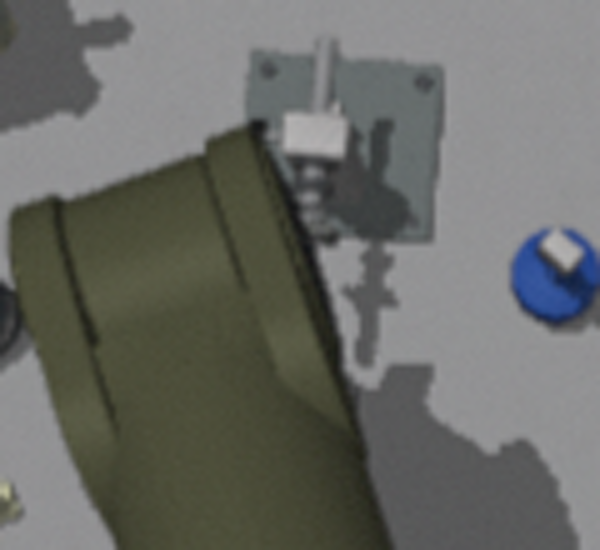

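Side crop: the weight hangs upright in the grip, with its eye at about px (256,162). The peg tip is at about (271.5,160) and the plate at about col 288, matching a reach of about 83 mm. In the top view the arm hides the tip. By top-camera offsets, the eye needs about 3 mm more y, so I'll shift it and advance slowly.

step_arm --steps '[{"x": 0.003,"y": 0,"z": 0,"twist": 0,"claw": -1},{"x": 0.003,"y": 0.015,"z": 0,"twist": 0,"claw": -1},{"x": 0.003,"y": 0.03,"z": 0,"twist": 0,"claw": -1},{"x": 0.003,"y": 0.035,"z": 0,"twist": 0,"claw": -1},{"x": 0.003,"y": 0.035,"z": 0,"twist": 0,"claw": -1}]'

```text
clock: 6.55
tool_pos: [0.5442, 0.0998, 0.1568]
tcp_rot: [-180.0, -0.0, 83.9]
force: [0.2, -0.5, -5.7]
grip_width: 0.0128
```

Run:
```python
from h import *
np.set_printoptions(precision=4,suppress=True)
S=capture("side");s=status.observe();print(s["tool_pos"],s["tcp_rot"],s["grip_width"],s["force"])
a=cv2.resize(S["color"][125:205,230:320,::-1],None,fx=8,fy=7,interpolation=2);a=cv2.resize(S["color"][125:200,230:320,::-1],None,fx=8,fy=8,interpolation=2);cv2.imwrite("pics/f.png",a)
for X in([.5535,.0975,.13],s["tool_pos"]-[0,0,.0305]): print(X,(proj(S,X)-[230,125]+.5)*8)
```

```text
[0.5435 0.1001 0.1568] [-179.9242   -0.0203   83.9148] 0.012856974623178462 [-0.1819 -0.2074 -4.5348]
[0.5535, 0.0975, 0.13] [348.1613 285.4477]
[0.5435 0.1001 0.1263] [318.7937 290.1107]
```

View pics/f.png

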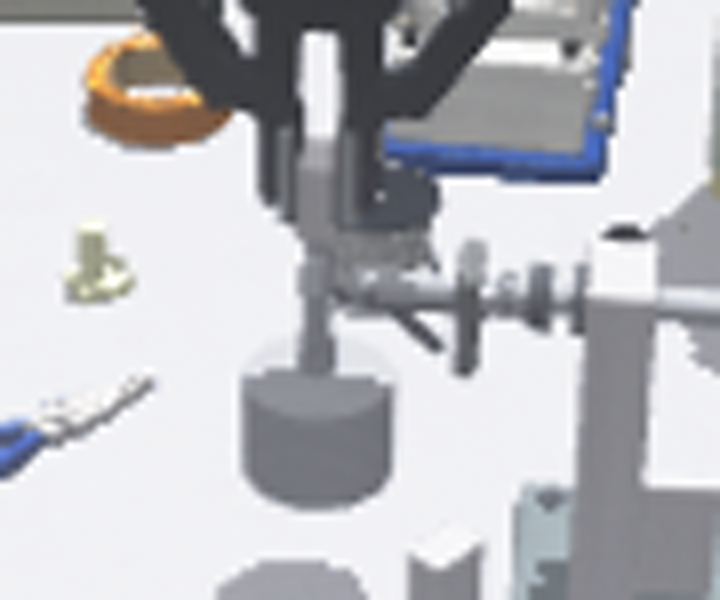

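Here the eye sits just in front of the tip (tip at crop ~340,287; eye ~318,290), with the flap at (420,330) and plate face at ~458. The rows match, so I continue gently.

step_arm --steps '[{"x": 0,"y": 0.004,"z": 0,"twist": 0,"claw": -1},{"x": 0,"y": 0.008,"z": 0,"twist": 0,"claw": -1},{"x": 0,"y": 0.012,"z": 0,"twist": 0,"claw": -1},{"x": 0,"y": 0.012,"z": 0,"twist": 0,"claw": -1}]'

```text
clock: 7.0
tool_pos: [0.5565, 0.0982, 0.1571]
tcp_rot: [180.0, -0.0, 83.9]
force: [-0.1, 0.2, -4.1]
grip_width: 0.0126
```

step_arm --steps '[{"x": 0,"y": 0.004,"z": 0,"twist": 0,"claw": -1},{"x": 0,"y": 0.008,"z": 0,"twist": 0,"claw": -1},{"x": 0,"y": 0.008,"z": 0,"twist": 0,"claw": -1}]'

```text
clock: 7.3
tool_pos: [0.5646, 0.0973, 0.157]
tcp_rot: [180.0, -0.0, 83.9]
force: [0.3, -0.4, -4.4]
grip_width: 0.0127
```

step_arm --steps '[{"x": 0,"y": 0.004,"z": 0,"twist": 0,"claw": -1},{"x": 0,"y": 0.008,"z": 0,"twist": 0,"claw": -1},{"x": 0,"y": 0.01,"z": 0,"twist": 0,"claw": -1},{"x": 0,"y": 0.01,"z": 0,"twist": 0,"claw": -1}]'

```text
clock: 7.7
tool_pos: [0.5741, 0.0964, 0.1569]
tcp_rot: [-180.0, -0.0, 83.9]
force: [-0.2, -0.7, -4.2]
grip_width: 0.0127
```

step_arm --steps '[{"x": 0,"y": 0.004,"z": 0,"twist": 0,"claw": -1},{"x": 0,"y": 0.007,"z": 0,"twist": 0,"claw": -1},{"x": 0,"y": 0.007,"z": 0,"twist": 0,"claw": -1},{"x": 0,"y": 0.007,"z": 0,"twist": 0,"claw": -1}]'

```text
clock: 8.1
tool_pos: [0.5808, 0.0958, 0.157]
tcp_rot: [-180.0, -0.0, 83.9]
force: [-0.8, 0.1, -4.5]
grip_width: 0.012
```

Run:
```python
from h import *
np.set_printoptions(precision=4,suppress=True)
S=capture("side")
for i in range(3):
  s=status.observe();print(s["tool_pos"],s["tcp_rot"],s["force"],s["torque"])
a=cv2.resize(S["color"][125:200,250:340,::-1],None,fx=8,fy=8,interpolation=2);cv2.imwrite("pics/g.png",a)
```

```text
[0.5807 0.0958 0.157 ] [-179.9886    0.0039   83.9039] [-0.0487 -0.6165 -5.057 ] [-0.0129  0.0226 -0.0056]
[0.5807 0.0958 0.157 ] [-179.9886    0.0039   83.9039] [-0.0487 -0.6165 -5.057 ] [-0.0129  0.0226 -0.0056]
[0.5807 0.0958 0.157 ] [-179.9886    0.0039   83.9039] [-0.0487 -0.6165 -5.057 ] [-0.0129  0.0226 -0.0056]
```

View pics/g.png

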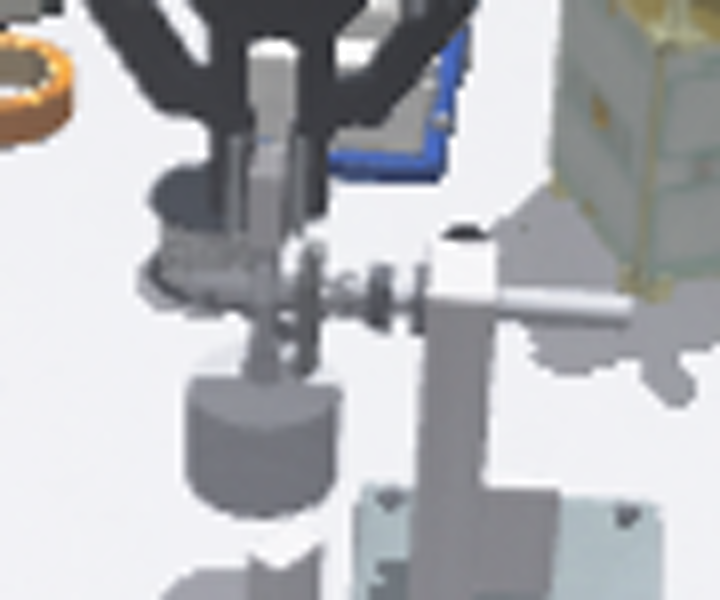

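Crop shows the eye on the peg at x≈265 and plate face at x≈300. The flap's end is raised behind the eye at (285,325). Next I feel for the plate.

step_arm --steps '[{"x": 0,"y": 0.003,"z": 0,"twist": 0,"claw": -1},{"x": 0,"y": 0.006,"z": 0,"twist": 0,"claw": -1},{"x": 0,"y": 0.006,"z": 0,"twist": 0,"claw": -1},{"x": 0,"y": 0.006,"z": 0,"twist": 0,"claw": -1}]'

```text
clock: 8.55
tool_pos: [0.5866, 0.0951, 0.1569]
tcp_rot: [-180.0, 0.0, 83.9]
force: [-2.0, -0.8, -4.5]
grip_width: 0.0129
```

step_arm --steps '[{"x": 0,"y": 0.002,"z": 0,"twist": 0,"claw": -1},{"x": 0,"y": 0.004,"z": 0,"twist": 0,"claw": -1},{"x": 0,"y": 0.004,"z": 0,"twist": 0,"claw": -1},{"x": 0,"y": 0.004,"z": 0,"twist": 0,"claw": -1}]'

```text
clock: 8.95
tool_pos: [0.5902, 0.0949, 0.1568]
tcp_rot: [-179.9, 0.0, 83.9]
force: [-4.4, 0.6, -3.1]
grip_width: 0.0122
```

step_arm --steps '[{"x": 0,"y": 0.002,"z": 0,"twist": 0,"claw": -1},{"x": 0,"y": 0.004,"z": 0,"twist": 0,"claw": -1},{"x": 0,"y": 0.004,"z": 0,"twist": 0,"claw": -1},{"x": 0,"y": 0.004,"z": 0,"twist": 0,"claw": -1}]'

```text
clock: 9.35
tool_pos: [0.5935, 0.0946, 0.1568]
tcp_rot: [-179.9, 0.0, 83.9]
force: [-6.2, 0.0, -2.6]
grip_width: 0.0126
```

Run:
```python
from h import *
np.set_printoptions(precision=4,suppress=True)
for i in range(4):
  S=capture("side");s=status.observe();print(s["tool_pos"],s["force"],s["torque"])
g=cv2.cvtColor(S["color"],cv2.COLOR_RGB2GRAY)
print(g[158:172,276:296])
```

```text
[0.5935 0.0946 0.1568] [-7.2721  0.1771 -1.5714] [0.079  1.5381 0.0697]
[0.5935 0.0946 0.1568] [-6.5274 -0.0966 -2.7483] [ 0.103   1.5055 -0.0449]
[0.5935 0.0946 0.1567] [-6.4347  0.7238 -1.4573] [ 0.0907  1.5349 -0.0458]
[0.5935 0.0946 0.1568] [-6.7528  1.2413 -1.5642] [0.1227 1.4902 0.0163]
[[149 148 128 141 125 116 181 186 110 235 198 141 128 110 106 105 122 219
  240 234]
 [147 148 147 148 146 146 151 152 128 178 145 136 130 112 108 105 111 158
  190 231]
 [141 141 141 143 144 144 143 145 144 148 134 135 128 101 105 105 110 135
  193 176]
 [111 125 131 131 132 131 133 134 135 136 134 136 127 106  94  92 119 133
  140 138]
 [ 93 114 118 119 118 117 118 119 120 120 132 137 126 102  92  91 111 119
  119 111]
 [102 101 106 107  96  93  97  98  98  98 115 118 114  99  92  91 107  98
  110 104]
 [157 156 234 237 173 200 132  89  89  89 111 115 113  98  93  92  98 131
  141 106]
 [239 239 241 241 239 240 238 211 132  93 111 114 116  96  92  93 164 234
  238 182]
 [241 242 242 241 242 241 241 240 238 182 123 114 118  96  91  93 208 240
  241 239]
 [241 242 241 241 241 241 241 241 241 202 128 114 116  97  93  92 208 240
  242 242]
 [241 242 242 241 242 242 236 233 231 168 119 115 114  96  93  93 229 240
  240 242]
 [242 242 242 241 237 230 227 227 227 159 117 115 111  94  93  93 219 231
  241 242]
 [242 242 237 230 228 227 227 227 227 140 113 113 114  97  93  92 218 227
  229 233]
 [242 242 231 226 226 226 226 226 227 138 115 116 116  97  93 119 220 228
  227 229]]
```

step_arm --steps '[{"x": 0,"y": 0.001,"z": 0,"twist": 0,"claw": -1},{"x": 0,"y": 0.002,"z": 0,"twist": 0,"claw": -1},{"x": 0,"y": 0.0025,"z": 0,"twist": 0,"claw": -1},{"x": 0,"y": 0.0025,"z": 0,"twist": 0,"claw": -1},{"x": 0,"y": 0.0025,"z": 0,"twist": 0,"claw": -1}]'

```text
clock: 10.05
tool_pos: [0.5954, 0.0945, 0.1567]
tcp_rot: [-179.8, 0.0, 83.9]
force: [-8.4, 1.5, -0.7]
grip_width: 0.0128
```

```bash
cat > look.py <<'E'
from h import *
np.set_printoptions(precision=4,suppress=True,linewidth=150)
F=[]
for i in range(4):
  S=capture("side");s=status.observe();F.append(s["force"])
print(s["tool_pos"],np.mean(F,0),s["torque"])
g=cv2.cvtColor(S["color"],cv2.COLOR_RGB2GRAY)
print(g[158:174,274:298]); save(S,"last")
E
python3 look.py
```

```text
[0.5953 0.0945 0.1567] [-8.0931  0.3468 -1.107 ] [0.0915 1.9385 0.0062]
[[164 152 150 148 147 143 125 115 182 186 111 236 240 175 134 122 107 106 104 175 238 234 181 145]
 [147 147 147 148 149 147 146 146 151 153 129 178 183 144 136 128 108 107 103 165 191 230 129  93]
 [138 139 140 141 141 143 143 144 144 144 144 147 136 133 134 128 107 106 101 136 199 177 103  88]
 [125 117 111 125 130 131 132 132 132 134 135 136 130 134 134 124  96  94  92 129 179 145  95  88]
 [114 103  93 115 118 118 119 118 118 119 120 120 118 132 132 112  93  92  92 118 133 114  87  86]
 [137 119 101 101 106 107  95  93  97  98  98  99 104 118 118 108  94  92  91  95 111 104  85  82]
 [160 158 157 157 233 237 156 118  89  87  90  89 133 117 114 108  94  92  94 132 141 107  82  78]
 [239 239 239 239 241 242 238 238 211 131  87  87 103 112 114 108  94  92  91 232 238 182  96  79]
 [242 241 241 242 242 242 242 242 240 238 210 130  98 112 115 108  94  92  92 236 241 239 212 165]
 [242 241 242 242 241 241 241 241 241 241 240 238 151 116 114 105  95  92  91 236 241 242 239 238]
 [241 242 242 242 241 241 242 242 237 235 233 214 138 116 115 106  94  92 122 236 240 242 241 242]
 [242 242 242 242 242 242 237 233 228 227 227 205 127 115 114 103  94  93 119 221 238 241 242 242]
 [242 242 242 242 242 235 229 227 226 227 227 206 130 114 111 104  94  93 149 221 228 231 241 242]
 [242 242 242 242 237 229 226 226 226 227 226 158 119 115 116 103  94  92 183 225 227 228 234 241]
 [242 242 242 242 221 222 224 224 165 152 154 138 118 115 116 114 118 113 200 226 227 227 229 233]
 [241 242 242 242 188 156 153 152 144 142 143 142 134 128 127 127 138 138 147 151 151 152 151 229]]
```

step_arm --steps '[{"x": 0,"y": 0.001,"z": 0,"twist": 0,"claw": -1},{"x": 0,"y": 0.0015,"z": 0,"twist": 0,"claw": -1},{"x": 0,"y": 0.0015,"z": 0,"twist": 0,"claw": -1},{"x": 0,"y": 0.0015,"z": 0,"twist": 0,"claw": -1}]'

```text
clock: 10.65
tool_pos: [0.5965, 0.0944, 0.1567]
tcp_rot: [-179.7, 0.0, 83.9]
force: [-9.3, -0.7, -1.0]
grip_width: 0.0127
```

```bash
python3 look.py
```

```text
[0.5965 0.0944 0.1567] [-9.1258  0.6255 -0.7706] [ 0.1462  2.1674 -0.0898]
[[164 153 149 147 147 143 125 116 182 186 111 235 241 198 140 129 108 106 105 108 236 234 181 144]
 [148 147 146 148 149 148 147 146 151 152 128 178 183 142 137 132 111 108 105  98 177 231 130  93]
 [137 139 140 140 142 144 144 144 144 144 144 147 148 133 135 130 103 105 103 106 135 217 118  88]
 [125 117 110 126 130 131 133 132 133 134 135 135 136 131 134 127  99  94  93 105 129 173 103  88]
 [114 102  93 115 118 119 119 118 118 119 119 120 120 132 137 129 102  92  90 107 118 117  89  85]
 [138 120 102 101 106  93  93  93  97  98  98  99 106 115 120 115  99  91  91 103 111 104  84  82]
 [161 158 157 157 233 211 119  88  90 121 232 205 204 131 114 112  99  92  91  96 136 107  81  80]
 [239 239 239 239 241 240 238 176  97  91 115 205 237 144 113 114  98  92  93 159 234 182  94  78]
 [241 241 242 242 242 242 241 239 212 133  90 105 173 125 114 117  98  93  92 168 237 239 211 165]
 [242 242 242 242 242 241 242 241 239 238 176  96  96 112 113 118  96  92  92 207 240 242 239 238]
 [242 242 242 242 242 241 241 241 241 235 231 191 150 119 114 118  96  93  92 234 241 242 241 241]
 [242 241 242 242 242 242 242 237 230 228 227 225 157 118 115 112  95  92  92 221 234 241 241 241]
 [242 242 242 242 242 237 232 228 226 227 227 227 143 113 113 113  95  92  92 218 227 232 237 241]
 [242 242 242 242 242 231 227 226 226 226 226 166 121 115 115 114  96  93  92 218 227 228 228 240]
 [242 242 242 242 238 227 224 224 210 161 153 144 120 114 116 115 111 112 111 220 165 221 227 234]
 [242 242 242 242 203 159 152 152 150 143 142 143 134 127 123 126 137 138 137 149 141 150 152 221]]
```

Run:
```python
import cv2
a=cv2.imread("pics/side0.png",0);b=cv2.imread("pics/last.png",0)
print(a[160:172,274:290]);print(b[160:172,274:290])
```

```text
[[172 175 178 182 185 188 190 195 197 200 200 205 208 136 131 126]
 [128 123 124 136 141 143 146 148 149 153 156 159 142 102  95  97]
 [111 101  95 114 117 117 117 116 116 118 119 121 112  95  92  92]
 [132 116 100 100  93  92  93  92  96  97  97  98  99  93  92  92]
 [154 152 151 151 153  96  87 115 226 232 232 197 163 103  93  91]
 [234 234 234 234 234 203 107  91 113 208 235 235 208 114  93  91]
 [237 236 237 237 237 235 203 106  87 105 208 223 209 115  92  92]
 [237 237 237 237 237 236 235 202 128  91 104 197 206 115  92  96]
 [237 237 237 237 237 237 237 236 233 139  91 158 204 116  92 121]
 [237 237 237 237 237 237 237 237 237 234 203 231 182 106  93 122]
 [237 237 237 237 237 236 236 237 237 237 235 237 181 105  93 122]
 [237 237 237 237 237 236 236 237 237 236 237 237 181 106  94 192]]
[[137 139 139 140 142 144 144 143 144 143 143 146 147 133 135 129]
 [124 117 110 126 129 131 132 132 133 134 134 135 135 130 133 127]
 [114 102  92 115 118 118 119 118 118 119 119 120 120 132 137 129]
 [137 120 102 100 106  93  92  92  96  98  98  98 105 115 120 114]
 [160 157 157 156 233 210 119  88  89 120 232 204 204 131 114 112]
 [238 239 239 239 241 240 238 176  97  90 115 204 237 143 113 113]
 [241 241 241 242 242 242 241 239 211 132  90 105 173 125 114 117]
 [242 242 242 242 241 241 242 241 239 238 176  95  96 112 113 117]
 [242 242 242 242 242 241 241 241 241 235 231 191 149 119 114 117]
 [242 241 242 242 242 242 242 237 229 227 227 225 157 118 115 112]
 [242 242 242 242 241 236 232 227 226 227 227 227 143 113 113 113]
 [242 242 242 242 242 231 226 225 225 226 226 166 121 114 115 113]]
```

The flap is nearly down but not yet at its shut pixel position (284,168); about 1 mm more is needed.

step_arm --steps '[{"x": 0,"y": 0.0006,"z": 0,"twist": 0,"claw": -1},{"x": 0,"y": 0.0012,"z": 0,"twist": 0,"claw": -1},{"x": 0,"y": 0.0012,"z": 0,"twist": 0,"claw": -1},{"x": 0,"y": 0.0012,"z": 0,"twist": 0,"claw": -1}]'

```text
clock: 11.25
tool_pos: [0.5974, 0.0943, 0.1567]
tcp_rot: [-179.7, 0.1, 83.9]
force: [-9.6, 1.0, 0.5]
grip_width: 0.0123
```

```bash
python3 look.py
```

```text
[0.5974 0.0943 0.1567] [-9.5891  0.7096 -0.0035] [0.0983 2.3197 0.0887]
[[164 152 149 148 147 143 125 116 181 186 110 236 241 217 138 129 118 106 105 101 234 235 180 145]
 [152 147 147 148 148 148 146 145 151 152 129 178 184 172 139 133 112 108 106  97 178 231 130  93]
 [138 139 140 141 141 143 143 144 144 145 143 148 147 142 134 132 111 104 105 101 134 217 117  88]
 [124 117 111 125 130 131 132 131 132 134 135 135 135 130 133 131 111  96  93  95 129 172 102  88]
 [114 102  94 115 117 118 119 118 118 119 118 119 120 126 135 131 104  92  91  94 116 117  88  85]
 [137 118 101 100  94  93  92  92  97  97  97  97 104 114 118 118 102  92  92  93 110 104  85  82]
 [160 158 157 157 158  97  86 118 204 236 237 205 205 155 119 113 102  93  92  94 136 107  82  78]
 [239 239 239 239 239 212 109  89 107 217 239 239 239 168 119 112 101  92  92 122 233 182  94  77]
 [242 240 242 242 242 240 212 109  86 107 209 229 239 170 120 114 102  92  91 123 236 239 210 164]
 [242 241 242 242 242 241 240 210 132  90 104 205 227 144 116 113  99  93  91 123 236 242 239 238]
 [242 242 242 242 242 242 242 240 238 138  89 156 187 128 115 113  98  93  92 159 237 241 242 242]
 [242 242 242 242 242 241 241 234 232 223 189 219 180 123 115 112  97  92  91 182 229 236 241 242]
 [242 242 241 242 241 241 236 228 227 226 225 227 179 122 111 112  99  93  92 185 224 229 234 241]
 [242 242 242 242 241 238 229 226 226 227 226 227 145 116 115 115 103  93  92 184 225 228 227 233]
 [242 242 242 242 242 231 226 224 164 152 152 154 132 117 115 116 106 112 112 217 166 221 228 228]
 [242 242 242 242 228 165 153 153 143 142 141 142 141 134 123 126 125 136 138 149 140 149 151 221]]
```

The flap is now shut; its pixels match the start image. I ease back toward the flap.

step_arm --steps '[{"x": 0,"y": -0.001,"z": 0,"twist": 0,"claw": -1},{"x": 0,"y": -0.002,"z": 0,"twist": 0,"claw": -1},{"x": 0,"y": -0.003,"z": 0,"twist": 0,"claw": -1},{"x": 0,"y": -0.004,"z": 0,"twist": 0,"claw": -1},{"x": 0,"y": -0.005,"z": 0,"twist": 0,"claw": -1},{"x": 0,"y": -0.005,"z": 0,"twist": 0,"claw": -1},{"x": 0,"y": -0.005,"z": 0,"twist": 0,"claw": -1}]'

```text
clock: 12.15
tool_pos: [0.5941, 0.0945, 0.1568]
tcp_rot: [-179.9, 0.0, 83.9]
force: [-4.4, 1.1, -3.2]
grip_width: 0.0127
```

```bash
python3 look.py | head -1
```

```text
[0.5941 0.0945 0.1568] [-5.828   0.523  -2.4686] [ 0.1365  1.2547 -0.0083]
```

step_arm --steps '[{"x": 0,"y": -0.001,"z": 0,"twist": 0,"claw": -1},{"x": 0,"y": -0.002,"z": 0,"twist": 0,"claw": -1},{"x": 0,"y": -0.003,"z": 0.0,"twist": 0,"claw": -1},{"x": 0,"y": -0.003,"z": 0,"twist": 0,"claw": -1},{"x": 0,"y": -0.003,"z": 0.001,"twist": 0,"claw": -1},{"x": 0,"y": -0.003,"z": 0.001,"twist": 0,"claw": -1}]'

```text
clock: 12.95
tool_pos: [0.5931, 0.0946, 0.1568]
tcp_rot: [179.9, -0.0, 83.9]
force: [1.2, 0.7, -3.9]
grip_width: 0.0124
```

```bash
python3 look.py
```

```text
[0.593  0.0945 0.1568] [ 1.7438  0.3999 -2.8807] [ 0.1168 -0.7893  0.0025]
[[163 152 148 147 128 140 126 115 182 186 111 235 173 135 127 110 106 106 121 203 239 235 181 144]
 [147 147 147 148 147 148 146 146 150 152 128 179 142 133 129 101 105 105 108 156 191 231 129  92]
 [136 138 140 141 142 143 145 144 144 144 143 147 134 135 126 100 104 104 106 112 193 176 103  87]
 [124 116 109 126 131 131 131 132 133 133 135 136 132 135 127 106  94  92 119 130 139 138  94  88]
 [113 101  94 115 118 118 119 117 119 120 119 119 132 136 126 102  92  91 108 103 118 111  88  86]
 [136 119 101 100  94  93  92  93  98  97  97  99 114 118 115  99  92  92 109 103 111 102  85  81]
 [160 158 156 157 158  97  86 118 232 237 237 176 120 113 116  95  91  93 100 132 140 107  82  78]
 [239 239 239 239 239 212 108  90 139 216 239 221 132 114 115  95  91  92 166 235 238 182  94  79]
 [242 241 242 242 242 240 212 108  89 106 217 200 128 115 117  96  92  93 204 240 241 239 211 164]
 [242 242 242 242 242 241 240 211 108  86 106 185 126 115 116  96  92  92 207 240 242 241 239 238]
 [242 241 242 242 242 241 242 240 230 135  90 116 114 114 117  97  92  92 232 240 241 242 242 242]
 [242 242 242 242 242 241 237 230 227 222 157 141 117 116 111  95  92  92 219 231 236 241 242 242]
 [242 242 242 242 242 236 228 227 226 227 224 142 114 113 110  95  93  93 218 228 228 234 241 242]
 [242 242 242 242 235 228 226 226 226 226 226 141 116 115 115  96  92 117 220 228 227 228 233 241]
 [242 242 242 228 225 223 223 225 165 153 153 131 116 116 115 111 112 123 203 226 166 220 228 240]
 [242 242 242 225 164 153 152 152 143 143 143 141 134 129 127 137 138 139 147 151 141 151 152 237]]
```

step_arm --steps '[{"x": 0,"y": 0.0007,"z": 0.0005,"twist": 0,"claw": -1},{"x": 0,"y": 0.0007,"z": 0.0005,"twist": 0,"claw": -0.6},{"x": 0,"y": 0.0007,"z": 0.0005,"twist": 0,"claw": -0.4},{"x": 0,"y": 0.0007,"z": 0.0005,"twist": 0,"claw": -0.2},{"x": 0,"y": 0.0007,"z": 0.0005,"twist": 0,"claw": 0},{"x": 0,"y": 0.0007,"z": 0.0005,"twist": 0,"claw": 0},{"x": 0,"y": 0.0007,"z": 0.0005,"twist": 0,"claw": 0}]' --force 20

```text
clock: 13.85
tool_pos: [0.5926, 0.0944, 0.1555]
tcp_rot: [-180.0, 0.0, 83.9]
force: [-0.1, -0.4, -1.1]
grip_width: 0.0427
```

step_arm --steps '[{"x": 0,"y": 0,"z": -0.02,"twist": 0,"claw": 0},{"x": 0,"y": 0,"z": -0.05,"twist": 0,"claw": 0},{"x": 0,"y": 0,"z": -0.09,"twist": 0,"claw": 0},{"x": 0,"y": 0,"z": -0.12,"twist": 0,"claw": 0},{"x": -0.04,"y": -0.02,"z": -0.12,"twist": 0,"claw": 0},{"x": -0.08,"y": -0.04,"z": -0.12,"twist": 0,"claw": 0},{"x": -0.12,"y": -0.06,"z": -0.12,"twist": 0,"claw": 0},{"x": -0.16,"y": -0.08,"z": -0.12,"twist": 0,"claw": 0}]'

```text
clock: 14.65
tool_pos: [0.495, -0.0572, 0.2756]
tcp_rot: [180.0, 0.0, 83.9]
force: [0.5, -2.1, 0.6]
grip_width: 0.0426
```

step_arm --steps '[{"x": 0,"y": 0,"z": 0,"twist": 0,"claw": 0},{"x": 0,"y": 0,"z": 0,"twist": 0,"claw": 0},{"x": 0,"y": 0,"z": 0,"twist": 0,"claw": 0},{"x": 0,"y": 0,"z": 0,"twist": 0,"claw": 0},{"x": 0,"y": 0,"z": 0,"twist": 0,"claw": 0},{"x": 0,"y": 0,"z": 0,"twist": 0,"claw": 0},{"x": 0,"y": 0,"z": 0,"twist": 0,"claw": 0},{"x": 0,"y": 0,"z": 0,"twist": 0,"claw": 0}]'

```text
clock: 15.45
tool_pos: [0.4962, -0.0559, 0.2755]
tcp_rot: [-180.0, -0.0, 83.9]
force: [0.4, -0.1, 0.2]
grip_width: 0.0425
```

Run:
```python
from h import *
S0=capture("side");cs=[capture("side") for _ in range(6)];T=capture("top");S=cs[-1]
D=[np.abs(S["color"][125:200,255:310].astype(int)-c["color"][125:200,255:310]).mean() for c in [S0]+cs[:-1]];print(np.round(D,2))
s=status.observe();print(s["clock"],s["tool_pos"],s["grip_width"])
a=cv2.resize(S["color"][125:200,235:335,::-1],None,fx=5,fy=5,interpolation=2);b=cv2.resize(T["color"][120:195,195:275,::-1],None,fx=5,fy=5,interpolation=2)
b=cv2.resize(b,(298,375-0)) if 0 else b[:,:300]
cv2.imwrite("pics/h.png",np.hstack([a,b])); g=cv2.cvtColor(S["color"],cv2.COLOR_RGB2GRAY);print(g[162:172,276:296])
```

```text
[0.42 0.41 0.38 0.37 0.34 0.33]
15.85 [ 0.49607174 -0.05616241  0.27555527] 0.0427213597466663
[[ 97 118 123 122 122 122 121 121 121 106 132 138 171 109  94  95 117 106
  139 132]
 [104 103  96  95  95  95 101 100 101 104 120 128 127  99  95  95 119 107
  121 107]
 [158 158 160 100  90 121 233 238 238 178 123 117 120  99  95  96 137 138
  143 110]
 [239 239 239 212 111  93 117 217 240 224 136 117 119  99  96  94 204 236
  238 184]
 [242 242 242 240 213 111  88 110 218 228 139 117 119  99  96  95 208 240
  241 240]
 [242 242 242 241 240 210 134  93 108 182 128 117 120 100  95  95 208 240
  242 242]
 [242 242 242 242 242 240 238 142  92 116 117 117 110  97  96  95 232 241
  241 242]
 [242 242 242 242 242 236 228 221 189 147 120 118 109  98  95  95 220 232
  238 242]
 [242 242 242 237 231 228 227 227 226 143 115 113 108  97  96 119 220 228
  229 232]
 [242 242 237 228 225 225 225 226 167 128 117 117 111  97  95 121 220 228
  228 228]]
```

View pics/h.png

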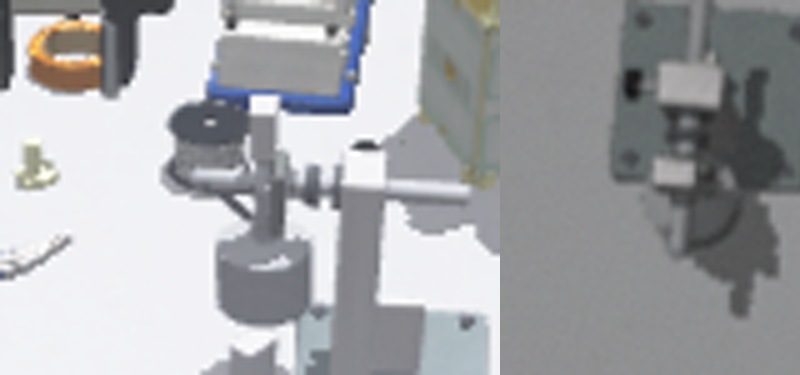

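The side crop shows the weight hanging upright on the peg, the flap shut at (240,205) and the gripper clear. In the top crop the lug at (675,172) is offset from the peg as parallax predicts, and the frames are steady.

```bash
python3 -c "
from rig import ctrl; print(ctrl.close_job())"
```

```text
the job is handed in; nothing more can be done
None
```

The wide grey weight hangs by its eye on the peg, held between the shut flap and the pressure plate. I handed the job in at about 16 s; no verdict was given.

- **Pressing:** I pushed the plate back in small steps to about 10 mm. The highest mean force I read was 9.6 N, against the 25 N limit. The flap was shut at the last step; at the step before it was still slightly raised. I then eased back until the flap took the load, lowered slightly, released and moved the arm clear.
- **Last checks:** The flap's pixels match its shut position in the first picture. The weight looks upright in the side and top views. Seven pictures over about 0.35 s showed no movement beyond noise, and the gripper is well clear.
- **Not measured:** I did not read the plate's final position directly. From where the arm released the weight, I put it about 5 mm back.
- **Bystanders:** I had no contact with the narrow weight or the other things, but I did not re-measure their positions at the end.

I viewed eight pictures. None of the checks failed. The networks' positions for the weight were off by several millimetres, so I used the known heights and the pixels directly instead.

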